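# Build the disc-spring stack on a press arbor at a goldsmith's bench

## Robot

A 7-joint arm with a two-finger parallel gripper is mounted at the origin on the work surface. World frame = base frame: x ahead of the robot, y to its left, z up, the work surface at z = 0. Lengths are in m, angles in rad, forces in N, time in s.
With the tool pointing down it reaches from about 0.4 to 0.85 m from the base axis. Payload 10.4 kg.
Tool frame: the origin (TCP) lies at the very end of the fingers, on their centre line; the grasp point (between the pads) lies 19 mm behind it (robot.hold_point_z is the distance from the TCP to the grasp point, in m); z points along the fingers, y is the line along which they close (so a half turn about z gives the same grasp; the last joint's range is limited). The gripper opens to 87 mm and grips with 3 to 60 N. Pads are 19 mm wide; open, the fingers measure 117 mm over their backs; the gripper's body (75 mm by 190 mm) begins 51 mm behind the grasp point.
Start: joints at [1.157, 0.332, -0.065, 1.46, 0.022, 1.35, -0.088], TCP at [0.238, -0.578, 0.223] pointing down, gripper open.
Joint ranges: [-2.6, 2.6], [-0.5, 2.12], [-1.47, 1.34], [0.16, 2.42], [-1.27, 4.41], [0.06, 2.06], [-2.6, 2.6]. Speed limits (rad/s): [2.22, 2.22, 2.79, 2.79, 3.14, 3.14, 3.14].

## Interface

Orientations are given as [roll, pitch, yaw] about the fixed x, y, z axes, in that order (R = Rz(yaw) Ry(pitch) Rx(roll)).
In Python, from station import robot gives the robot as it stands.
- The arm moves only by the tool servo_tool, never from a script. Its argument "increments" is a list that holds one entry, the list of rows, each a list of 6 numbers: the shift along the world's x, y, z in m, then the turn, a rotation vector about the world's x, y, z in rad. In form: [[[tx, ty, tz, ax, ay, az], ...]]. A call has 1 to 20 rows; each row is the pose to reach, as a shift and turn from the pose commanded when the call began; what a row does not reach only later rows make up. A row lasts 1/8 s, in which the tool goes at most 62.5 mm and 10.7 degrees, less where a joint would pass 70% of its speed; a pose out of reach is approached as far as the arm can. A call with a gripper value outside its range is refused whole. "hand" is the finger opening in m, from 0 to 0.087, set as the call begins (left out, the last holds). The fingers move at their own pace and stop on an object; "force" is the grip in N (left out, the last holds). Time passes only in rows, so rows that repeat a pose let the fingers close. It gives the time, the measured TCP pose, the force, the opening and the grip force at its end, in the units of the state.
- robot.read_state(): the state, without advancing time (a new reading comes with each control period).
- robot.read_camera(name): name is "scene" or "top" or "wrist"; returns a dict with "pixels" (480x640x3 uint8, red, green, blue), "fx", "fy", "cx", "cy" (pixels), "view" (4x4, takes a point from world to camera coordinates). Camera axes: x right, y down, z forward; pixel columns grow to the right and rows downward; lengths in m; the calibration is good to about 2 mm. A picture is of the moment at which its call begins. There is no depth.
- robot.job_done(): hands the job in; it is judged then, once.
The state is a dict: "time_s": time; "qpos": joint angles; "qvel": joint speeds; "joint_efforts": joint torques, N m; "ee_pos": TCP position; "orientation": TCP orientation; "ft_force": force on the tool from outside, world axes, zero at the start; "wrist_torque": the same for the moment, N m; "gripper_width": finger opening in m; "finger_force": force on a finger pad.
Only numpy, scipy, OpenCV 4.12 (cv2) and the standard library are available. Lean on these libraries where they do the work, as an engineer would, in place of code of your own. Each camera call takes 0.05 s, during which the arm holds its last target. There are 200 camera calls.

## Task

Build the spring stack of the little bench press on the upright steel arbor, from the bottom up with the faces alternating: one conical washer wide rim down, the next one wide rim up, the third wide rim down again, each fully seated on what is below it. Then slide the spacer sleeve over the top of the arbor so that it stands squarely on the third washer. The fourth washer is a spare: leave it where it lies, and do not disturb the other things on the bench.

Things in the scene. Friction and masses are not known exactly. Their poses are not given: they have to be found in the camera images.
- washer_1: steel conical (dished) washer, one of four alike: outside dia 62, hole dia 26, 14 tall in all. The rim is a plain cylindrical band 6 tall at the wide end, flat underneath (dia 51 to 62); the narrow end is a flat ring (dia 26 to 39); a cone joins them. About 0.11 kg. Origin on its axis at mid-height; its own +z points to the narrow end, -z to the wide rim. At the start it lies on its wide rim, narrow end up (rim band 0 to 6 above the bench).
- washer_2: steel conical (dished) washer, one of four alike: outside dia 62, hole dia 26, 14 tall in all. The rim is a plain cylindrical band 6 tall at the wide end, flat underneath (dia 51 to 62); the narrow end is a flat ring (dia 26 to 39); a cone joins them. About 0.11 kg. Origin on its axis at mid-height; its own +z points to the narrow end, -z to the wide rim. At the start it lies on its wide rim, narrow end up (rim band 0 to 6 above the bench).
- washer_3: steel conical (dished) washer, one of four alike: outside dia 62, hole dia 26, 14 tall in all. The rim is a plain cylindrical band 6 tall at the wide end, flat underneath (dia 51 to 62); the narrow end is a flat ring (dia 26 to 39); a cone joins them. About 0.11 kg. Origin on its axis at mid-height; its own +z points to the narrow end, -z to the wide rim. At the start it lies on its narrow end, wide rim up like a dish (rim band 8 to 14 above the bench).
- washer_4: steel conical (dished) washer, one of four alike: outside dia 62, hole dia 26, 14 tall in all. The rim is a plain cylindrical band 6 tall at the wide end, flat underneath (dia 51 to 62); the narrow end is a flat ring (dia 26 to 39); a cone joins them. About 0.11 kg. Origin on its axis at mid-height; its own +z points to the narrow end, -z to the wide rim. At the start it lies on its narrow end, wide rim up like a dish (rim band 8 to 14 above the bench).
- sleeve: steel spacer sleeve standing upright on the bench, a tube of outside dia 40 (38 at its waist), bore 25, 60 tall, open at both ends and alike both ways up, about 0.2 kg. Origin on its axis at mid-height, z along the axis.
- arbor: the fixed upright arbor: a round dark base of dia 100 and 12 thick, on it a raised round shoulder of dia 58 whose flat top is 18 above the bench, and from that a plain steel post of dia 20 reaching 76 above the bench (58 above the shoulder), the last 8 tapering to dia 12. Origin at the centre of the underside, z up along the post.
- seat (a point): centre of the shoulder's flat top, on the post's axis, 18 above the bench: the lowest washer's rim rests here. A correct stack of three washers is 42 tall; the sleeve then stands on it, its lower end 42 above this point, over the last 16 of the post.
- arbor_top (a point): top of the post, on its axis, 76 above the bench
- jar: closed amber glass jar, 58 dia x 75 tall, upright (mm); a bystander, not part of the job. Origin at the underside.
- pliers: flat-nose pliers lying down, 150 long, dark grips (mm); a bystander, not part of the job. Origin at the underside.
- caliper: digital caliper lying down, 200 long (mm); a bystander, not part of the job. Origin at the underside.
- graver: graver with a ball-shaped wooden handle, lying, 120 long (mm); a bystander, not part of the job. Origin at the underside.
- hammer: small hammer lying down, 220 long (mm); a bystander, not part of the job. Origin at the underside.
- ring_stick: tapered wooden ring stick lying down, 190 long (mm); a bystander, not part of the job. Origin at the underside.
- bench_block: square steel bench block, 65 x 65 x 20 (mm); a bystander, not part of the job. Origin at the underside.
Mind the look-alikes: they are no part of the job. Leave any green or purple look-alike of the sleeve alone. Leave any purple look-alike of the washer_1 alone.

How it is judged:
On the way, in this order (a step that is already met when the one before it is completed fails the run):
1. a washer is seated on the arbor's shoulder, wide rim down (((z of washer_1 in the frame of seat between 0.004 and 0.01 m and horizontal distance between washer_1 and seat below 0.006 m and angle between washer_1's own z axis and vertical below 0.1 rad) or (z of washer_2 in the frame of seat between 0.004 and 0.01 m and horizontal distance between washer_2 and seat below 0.006 m and angle between washer_2's own z axis and vertical below 0.1 rad) or (z of washer_3 in the frame of seat between 0.004 and 0.01 m and horizontal distance between washer_3 and seat below 0.006 m and angle between washer_3's own z axis and vertical below 0.1 rad) or (z of washer_4 in the frame of seat between 0.004 and 0.01 m and horizontal distance between washer_4 and seat below 0.006 m and angle between washer_4's own z axis and vertical below 0.1 rad))), for 0.2 s.
2. a second washer is seated on it, wide rim up (((z of washer_1 in the frame of seat between 0.018 and 0.024 m and horizontal distance between washer_1 and seat below 0.006 m and angle between washer_1's own z axis and vertical above 3.0416 rad) or (z of washer_2 in the frame of seat between 0.018 and 0.024 m and horizontal distance between washer_2 and seat below 0.006 m and angle between washer_2's own z axis and vertical above 3.0416 rad) or (z of washer_3 in the frame of seat between 0.018 and 0.024 m and horizontal distance between washer_3 and seat below 0.006 m and angle between washer_3's own z axis and vertical above 3.0416 rad) or (z of washer_4 in the frame of seat between 0.018 and 0.024 m and horizontal distance between washer_4 and seat below 0.006 m and angle between washer_4's own z axis and vertical above 3.0416 rad))), for 0.2 s.
3. a third washer is seated on that, wide rim down (((z of washer_1 in the frame of seat between 0.032 and 0.038 m and horizontal distance between washer_1 and seat below 0.006 m and angle between washer_1's own z axis and vertical below 0.1 rad) or (z of washer_2 in the frame of seat between 0.032 and 0.038 m and horizontal distance between washer_2 and seat below 0.006 m and angle between washer_2's own z axis and vertical below 0.1 rad) or (z of washer_3 in the frame of seat between 0.032 and 0.038 m and horizontal distance between washer_3 and seat below 0.006 m and angle between washer_3's own z axis and vertical below 0.1 rad) or (z of washer_4 in the frame of seat between 0.032 and 0.038 m and horizontal distance between washer_4 and seat below 0.006 m and angle between washer_4's own z axis and vertical below 0.1 rad))), for 0.2 s.
4. the sleeve is over the arbor and stands on the third washer (z of sleeve in the frame of seat between 0.069 and 0.075 m and horizontal distance between sleeve and seat below 0.005 m and (angle between sleeve's own z axis and vertical below 0.07 rad or angle between sleeve's own z axis and vertical above 3.0716 rad)), for 0.2 s.
At the end, for the whole second after the job is handed in: On the arbor, centred within 6 mm (sleeve 5 mm), square within 0.1 rad (sleeve 0.07) and within 3 mm of the proper height: a washer rim down, a washer rim up, a washer rim down, and the sleeve on top (either end up); the spare washer lies within 30 mm of where it started; all at rest (all of step 4 and ((z of washer_1 in the frame of seat between 0.004 and 0.01 m and horizontal distance between washer_1 and seat below 0.006 m and angle between washer_1's own z axis and vertical below 0.1 rad) or (z of washer_2 in the frame of seat between 0.004 and 0.01 m and horizontal distance between washer_2 and seat below 0.006 m and angle between washer_2's own z axis and vertical below 0.1 rad) or (z of washer_3 in the frame of seat between 0.004 and 0.01 m and horizontal distance between washer_3 and seat below 0.006 m and angle between washer_3's own z axis and vertical below 0.1 rad) or (z of washer_4 in the frame of seat between 0.004 and 0.01 m and horizontal distance between washer_4 and seat below 0.006 m and angle between washer_4's own z axis and vertical below 0.1 rad)) and ((z of washer_1 in the frame of seat between 0.018 and 0.024 m and horizontal distance between washer_1 and seat below 0.006 m and angle between washer_1's own z axis and vertical above 3.0416 rad) or (z of washer_2 in the frame of seat between 0.018 and 0.024 m and horizontal distance between washer_2 and seat below 0.006 m and angle between washer_2's own z axis and vertical above 3.0416 rad) or (z of washer_3 in the frame of seat between 0.018 and 0.024 m and horizontal distance between washer_3 and seat below 0.006 m and angle between washer_3's own z axis and vertical above 3.0416 rad) or (z of washer_4 in the frame of seat between 0.018 and 0.024 m and horizontal distance between washer_4 and seat below 0.006 m and angle between washer_4's own z axis and vertical above 3.0416 rad)) and ((z of washer_1 in the frame of seat between 0.032 and 0.038 m and horizontal distance between washer_1 and seat below 0.006 m and angle between washer_1's own z axis and vertical below 0.1 rad) or (z of washer_2 in the frame of seat between 0.032 and 0.038 m and horizontal distance between washer_2 and seat below 0.006 m and angle between washer_2's own z axis and vertical below 0.1 rad) or (z of washer_3 in the frame of seat between 0.032 and 0.038 m and horizontal distance between washer_3 and seat below 0.006 m and angle between washer_3's own z axis and vertical below 0.1 rad) or (z of washer_4 in the frame of seat between 0.032 and 0.038 m and horizontal distance between washer_4 and seat below 0.006 m and angle between washer_4's own z axis and vertical below 0.1 rad)) and distance of any of washer_1, washer_2, washer_3, washer_4 from where it was at the start of the episode below 0.03 m and linear speed of each of washer_1, washer_2, washer_3, washer_4, sleeve below 0.02 m/s); the robot touches nothing.
It fails at once if one of the other things on the bench (jar, pliers, caliper, graver, hammer, ring stick, bench block) is shifted by more than 40 mm (distance of any of jar, pliers, caliper, graver, hammer, ring_stick, bench_block from where it was at the start of the episode above 0.04 m).
It fails at once if the jar is knocked over (angle between jar's own z axis and vertical above 0.6 rad).
It also fails if it takes over 72 s, if anything falls off the work surface, if the arm or the gripper's body presses on something with over 40 N, if the wrist force passes 120 N, or if a joint passes its speed limit or range.

## Working session

There is one attempt and no reset: what is moved stays moved. The work goes in short steps, Python scripts to look and compute and a tool call to move; the robot and the scene stay as the last step left them, time stands still between calls to the robot, and variables do not carry over. Pictures are saved under pics/ and viewed, at most 11 in all, crops included, and the job is handed in when it is done.

Besides the shell and the picture viewer there is one more tool, called after "Request:" as name(argument=value, ...), one argument or row to a line, values as JSON. servo_tool: Moves the arm, as the interface text tells. Its arguments: {"type":"object","properties":{"increments":{"type":"array"},"hand":{"type":"number"},"force":{"type":"number"}},"required":["increments"]}

```bash
mkdir -p pics; ls
python3 - <<'E'
from station import robot
import cv2,numpy as np
s=robot.read_state();print(s)
for n in("scene","top"):
    c=robot.read_camera(n);cv2.imwrite(f"pics/{n}0.png",c["pixels"][...,::-1]);print(n,c["fx"],c["fy"],c["cx"],c["cy"],np.round(c["view"],4).tolist())
E
```

```text
pics
{'time_s': 0.0, 'qpos': array([ 1.15740433,  0.3328678 , -0.0646959 ,  1.46095999,  0.02157075,
        1.34987626, -0.08848723]), 'qvel': array([-5.21933248e-04, -7.09070435e-04, -9.84915485e-04, -9.19305124e-05,
        1.16338039e-03, -1.84571300e-04, -4.47563639e-04]), 'joint_efforts': array([ 1.00065692e-03, -6.23274708e+01,  2.48763064e-02, -3.89886653e+01,
       -6.14088681e-02,  3.99610517e-02,  1.41930777e-04]), 'ee_pos': array([ 0.23792874, -0.57751914,  0.22174754]), 'orientation': array([-3.14017578e+00,  3.85497267e-05,  3.90815870e-01]), 'ft_force': array([-0.12949238, -0.48727028,  0.22261792]), 'wrist_torque': array([ 0.01585338,  0.00908495, -0.05115956]), 'finger_force': 0.0, 'gripper_width': 0.08665266627293365}
scene 597.1193712821238 597.1193712821238 330.89614947888407 242.16071752607456 [[-0.0324, 0.9993, 0.0173, -0.0079], [0.6993, 0.035, -0.7139, -0.3189], [-0.7141, -0.0111, -0.7, 1.7353], [0.0, 0.0, 0.0, 1.0]]
top 598.1172357317048 598.1172357317048 326.90597058871873 236.6865011003701 [[-0.0115, -0.9999, -0.0045, 0.0383], [-0.9811, 0.0122, -0.1933, 0.5285], [0.1934, 0.0022, -0.9811, 1.4079], [0.0, 0.0, 0.0, 1.0]]
```

View pics/top0.png

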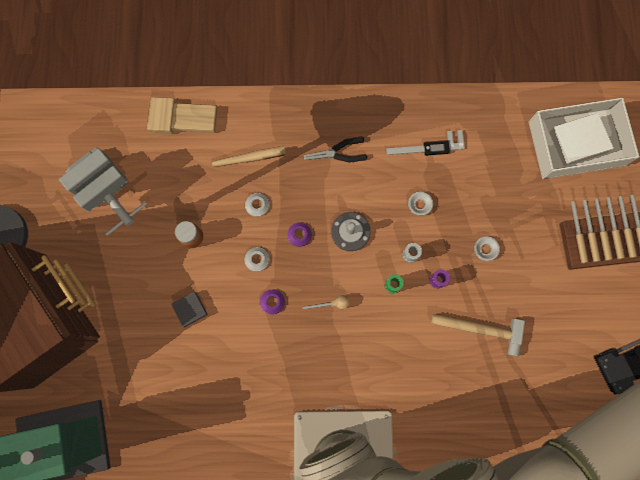

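View pics/scene0.png

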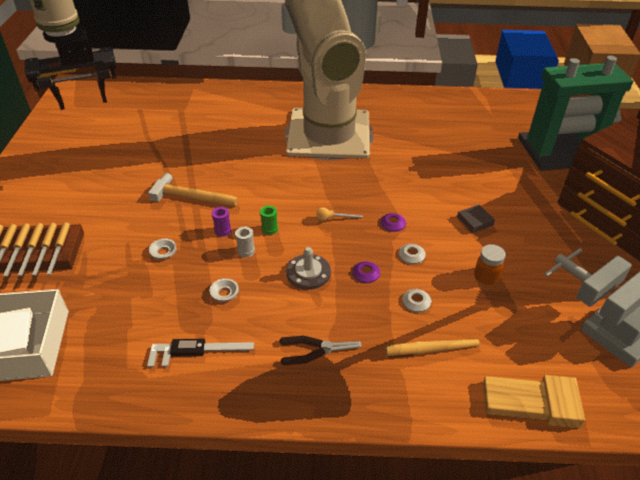

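The top view shows two washers narrow end up at (257,204) and (257,259), and two dish-up at (420,203) and (487,249). The sleeve is at (412,252) with green and purple look-alikes beside it. The arbor is at (350,231). The scene view agrees.

```bash
cat > h.py <<'E'
from station import robot
import cv2,numpy as np
def ray(c,u,v,z):
    R=c["view"][:3,:3];t=c["view"][:3,3];o=-R.T@t
    d=R.T@np.array([(u-c["cx"])/c["fx"],(v-c["cy"])/c["fy"],1]);return o+d*(z-o[2])/d[2]
def proj(c,p):
    q=c["view"][:3,:3]@p+c["view"][:3,3];return np.array([c["fx"]*q[0]/q[2]+c["cx"],c["fy"]*q[1]/q[2]+c["cy"]])
def blob(c,u,v,r,sat=90,vmin=60,hull=True):
    """largest grey blob nearest (u,v): ellipse centre of hull, size, in pixels"""
    h=cv2.cvtColor(c["pixels"],cv2.COLOR_RGB2HSV)
    m=((h[...,1]<sat)&(h[...,2]>vmin)).astype(np.uint8)*255
    w=np.zeros_like(m);cv2.circle(w,(int(u),int(v)),int(r),255,-1);m&=w
    k=max(cv2.findContours(m,cv2.RETR_EXTERNAL,cv2.CHAIN_APPROX_NONE)[0],key=cv2.contourArea)
    return cv2.fitEllipse(cv2.convexHull(k))
E
python3 - <<'E'
from h import *
T=robot.read_camera("top");S=robot.read_camera("scene")
L={"wA":(257,204,17,.006,415,300),"wB":(257,259,17,.006,411,254),"d1":(420,203,17,.014,224,291),"d2":(487,249,17,.014,163,250),"arb":(351,231,23,.012,309,271),"slv":(412,252,14,.06,245,235)}
for n,(u,v,r,z,a,b) in L.items():
    arb=n=="arb"
    for c,x,y,rr in((T,u,v,r),(S,a,b,r+2)):
        e=blob(c,x,y,rr,sat=110,vmin=25 if arb else 70);print(n,np.round(e[0],1),np.round(e[1],1),np.round(ray(c,*e[0],z),4))
for c in (T,S): # post top by eye
    pass
W=robot.read_camera("wrist");print(W["fx"],W["cx"],W["cy"],np.round(W["view"],3).tolist())
t=cv2.resize(T["pixels"][180:300,230:510],None,fx=2.8,fy=2.8,interpolation=cv2.INTER_CUBIC)
cv2.imwrite("pics/c1.png",t[...,::-1])
E
```

```text
wA [256.8 204.4] [23.9 24.9] [0.6239 0.2097 0.006 ]
wA [416.4 300.3] [22.8 28.8] [0.6296 0.2115 0.006 ]
wB [256.5 259. ] [24.7 25.4] [0.4832 0.2089 0.006 ]
wB [411.8 253.6] [19.6 26.7] [0.4893 0.2107 0.006 ]
d1 [420.1 203.3] [24.5 25.4] [ 0.6196 -0.2047  0.014 ]
d1 [223.6 289.6] [22.5 29.3] [ 0.6259 -0.2023  0.014 ]
d2 [486.4 248.4] [24.7 25.9] [ 0.5017 -0.365   0.014 ]
d2 [162.1 248.4] [20.  27.6] [ 0.5088 -0.3622  0.014 ]
arb [350.3 231.1] [39.1 39.4] [ 0.5503 -0.0268  0.012 ]
arb [308.1 268.6] [41. 42.] [ 0.5538 -0.0252  0.012 ]
slv [411.6 252.4] [17.7 21.3] [ 0.4862 -0.1719  0.06  ]
slv [245.2 238.8] [23.2 25.4] [ 0.5148 -0.1672  0.06  ]
365.1778547720619 317.06655208425053 238.59586140265017 [[0.38, -0.925, -0.001, -0.625], [-0.887, -0.365, 0.284, -0.034], [-0.263, -0.107, -0.959, 0.392], [0.0, 0.0, 0.0, 1.0]]
```

View pics/c1.png

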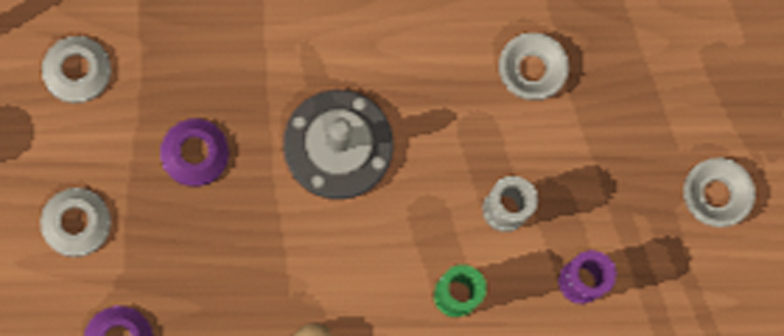

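The crop confirms the layout: the arbor is at about world (0.552,-0.026), and the washers and the plain sleeve are clear of the look-alikes. Next I'll go above the arbor and look from close by.

Request:
servo_tool(
  increments=[
    [[0.06,0.106,0.01,0,0,0.17],[0.12,0.212,0.02,0,0,0.34],[0.18,0.318,0.03,0,0,0.51],[0.23,0.41,0.03,0,0,0.68],[0.27,0.48,0.03,0,0,0.85],[0.3,0.53,0.03,0,0,1.0],[0.314,0.552,0.03,0,0,1.1],[0.314,0.552,0.03,0,0,1.18],[0.314,0.552,0.03,0,0,1.18],[0.314,0.552,0.03,0,0,1.18],[0.314,0.552,0.03,0,0,1.18]],
  ],
)

```text
time_s: 1.62
ee_pos: [0.5531, -0.0208, 0.2526]
orientation: [3.141, -0.002, 1.577]
ft_force: [-1.2, -0.5, -1.0]
gripper_width: 0.0873
finger_force: 0.0
```

Run:
```python
from h import *
W=robot.read_camera("wrist");s=robot.read_state();print(s["ee_pos"],s["orientation"],s["time_s"],s["ft_force"])
R=W["view"][:3,:3];print("cam",-R.T@W["view"][:3,3], "axis",R[2])
for n,p in dict(arb=(.552,-.026,.018),top=(.552,-.026,.076),A=(.627,.21,.006),B=(.486,.21,.006),d1=(.622,-.204,.014),s=(.486,-.17,.06)).items():print(n,proj(W,np.array(p)))
cv2.imwrite("pics/w1.png",W["pixels"][...,::-1])
```

```text
[ 0.55290983 -0.02214628  0.25240477] [ 3.14152376e+00 -1.55891940e-03  1.57578142e+00] 1.675 [-0.42431402 -0.11712241 -0.07762925]
cam [0.55311773 0.05655384 0.41554413] axis [ 0.00157901 -0.28083985 -0.95975335]
arb [315.65127384 209.33972073]
top [315.41858001 221.71521862]
A [395.14505004 -34.5508102 ]
B [248.02468532 -35.57920551]
d1 [370.69660357 348.22218836]
s [255.31980293 344.32682865]
```

View pics/w1.png

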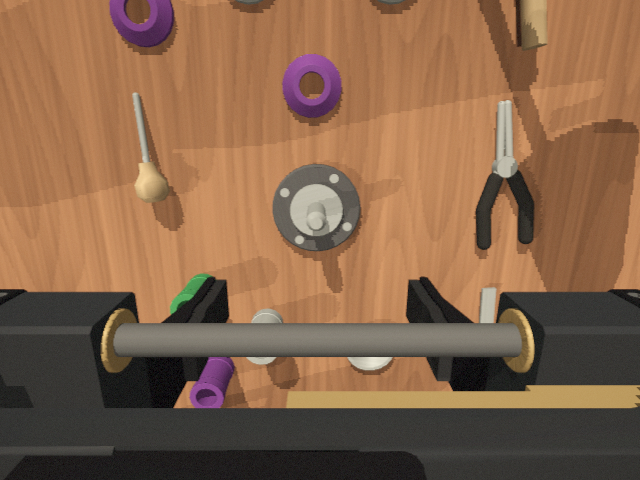

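The wrist view shows the arbor at about (317,208) with the post top near (317,212), unobstructed directly below the TCP.

Run:
```python
from h import *
W=robot.read_camera("wrist");print(robot.read_state()["ee_pos"])
e=blob(W,317,207,52,sat=110,vmin=25);print("base",e,ray(W,*e[0],.012))
e=blob(W,317,207,33,sat=60,vmin=125);print("shoulder",e,ray(W,*e[0],.018))
```

```text
[ 0.55228957 -0.02463311  0.25231344]
base ((316.1335754394531, 205.98577880859375), (87.46775817871094, 88.2292251586914), 100.49503326416016) [ 0.55223679 -0.02483592  0.012     ]
shoulder ((315.94500732421875, 208.23895263671875), (52.03512954711914, 52.98899459838867), 88.77307891845703) [ 0.55205073 -0.02617649  0.018     ]
```

Request:
servo_tool(
  increments=[
    [[0.02,0.06,0,0,0,0],[0.04,0.12,-0.02,0,0,0],[0.06,0.18,-0.04,0,0,0],[0.07,0.22,-0.06,0,0,0],[0.074,0.235,-0.08,0,0,0],[0.074,0.235,-0.08,0,0,0],[0.074,0.235,-0.08,0,0,0],[0.074,0.235,-0.08,0,0,0]],
  ],
)

```text
time_s: 2.72
ee_pos: [0.627, 0.2071, 0.1739]
orientation: [3.14, 0.001, 1.568]
ft_force: [-0.0, -0.7, -0.0]
gripper_width: 0.0873
finger_force: 0.0
```

Run:
```python
from h import *
W=robot.read_camera("wrist");s=robot.read_state();print(s["ee_pos"],s["orientation"],s["time_s"])
u,v=proj(W,np.array((.627,.21,.006)));print(u,v)
e=blob(W,u,v,60,sat=70,vmin=70);print(e,ray(W,*e[0],.006))
cv2.imwrite("pics/w2.png",W["pixels"][...,::-1])
```

```text
[0.62681922 0.20743888 0.17377957] [3.13971223e+00 3.89845428e-04 1.56859785e+00] 2.775
316.3182506427934 214.94189836982903
((314.3653564453125, 213.9758758544922), (65.26875305175781, 66.44429779052734), 91.20635223388672) [0.62519576 0.21092144 0.006     ]
```

View pics/w2.png

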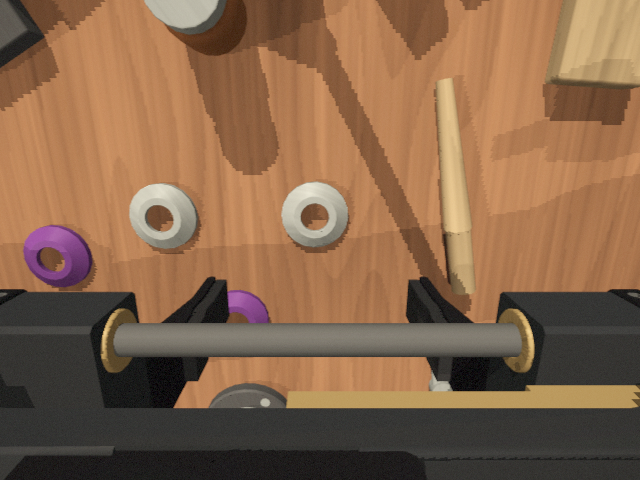

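The washer to the right of centre is at (314,214), giving world (0.625,0.211). The arbor is at (0.552,-0.0255).

Request:
servo_tool(
  increments=[
    [[-0.001,0.001,-0.05,0,0,0],[-0.001,0.001,-0.1,0,0,0],[-0.001,0.001,-0.13,0,0,0],[-0.001,0.001,-0.15,0,0,0],[-0.001,0.001,-0.15,0,0,0],[-0.001,0.001,-0.15,0,0,0],[-0.001,0.001,-0.15,0,0,0]],
  ],
)

```text
time_s: 3.65
ee_pos: [0.626, 0.2104, 0.0241]
orientation: [3.139, -0.001, 1.571]
ft_force: [0.7, 0.8, -1.4]
gripper_width: 0.0869
finger_force: 0.0
```

Request:
servo_tool(
  increments=[
    [[0,0,-0.01,0,0,0],[0,0,-0.018,0,0,0],[0,0,-0.0205,0,0,0],[0,0,-0.0205,0,0,0],[0,0,-0.0205,0,0,0]],
  ],
)

```text
time_s: 4.28
ee_pos: [0.6252, 0.2102, 0.0023]
orientation: [3.141, -0.0, 1.571]
ft_force: [-0.1, 0.3, 0.5]
gripper_width: 0.087
finger_force: 0.0
```

Request:
servo_tool(
  increments=[
    [[0,0,0,0,0,0],[0,0,0,0,0,0],[0,0,0,0,0,0],[0,0,0,0,0,0],[0,0,0,0,0,0],[0,0,0,0,0,0]],
  ],
  hand=0.05,
  force=25,
)

```text
time_s: 5.03
ee_pos: [0.6251, 0.2101, 0.0022]
orientation: [3.141, -0.0, 1.571]
ft_force: [-0.1, -0.7, -0.2]
gripper_width: 0.0616
finger_force: 25.0
```

Request:
servo_tool(
  increments=[
    [[0,0,0.04,0,0,0],[0,0,0.09,0,0,0],[-0.01,-0.03,0.12,0,0,0],[-0.026,-0.085,0.12,0,0,0],[-0.042,-0.135,0.12,0,0,0],[-0.057,-0.185,0.12,0,0,0],[-0.068,-0.22,0.12,0,0,0],[-0.073,-0.2355,0.12,0,0,0],[-0.073,-0.2355,0.12,0,0,0],[-0.073,-0.2355,0.12,0,0,0],[-0.073,-0.2355,0.12,0,0,0]],
  ],
)

```text
time_s: 6.4
ee_pos: [0.5524, -0.0236, 0.1221]
orientation: [3.141, -0.001, 1.573]
ft_force: [-0.1, 1.1, -0.6]
gripper_width: 0.0615
finger_force: 25.0
```

Run:
```python
from h import *
W=robot.read_camera("wrist");s=robot.read_state();print(s["ee_pos"],s["orientation"],s["time_s"],s["ft_force"],s["gripper_width"])
p=W["pixels"]
print(proj(W,np.array((.552,-.0255,.076))))
e=blob(W,*proj(W,np.array((.552,-.0255,.012))),85,sat=110,vmin=25);print("base",e,ray(W,*e[0],.012))
cv2.imwrite("pics/w3.png",p[...,::-1])
```

```text
[ 0.55230617 -0.02392467  0.12200775] [ 3.14152611e+00 -6.18570111e-04  1.57284446e+00] 6.45 [-0.8830356  -0.41876982 -1.58043832] 0.06148245055413154
[315.68508422 267.02715714]
base ((316.0611877441406, 250.6571807861328), (148.91775512695312, 149.24342346191406), 77.98795318603516) [ 0.55204549 -0.03613118  0.012     ]
```

View pics/w3.png

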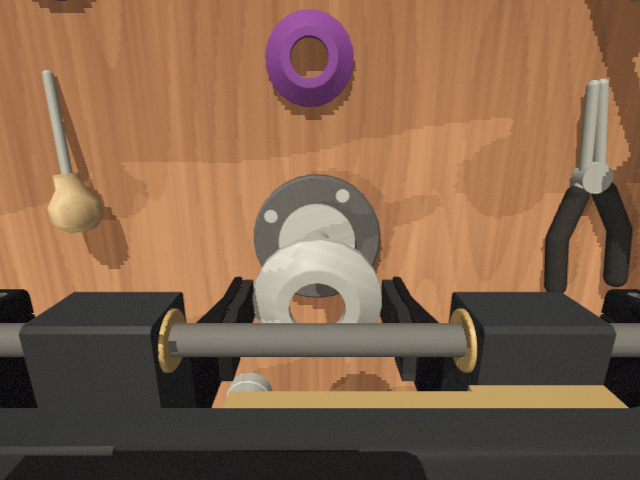

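The washer is held level, hole at about (316,305), over the arbor. Now lowering.

Request:
servo_tool(
  increments=[
    [[0,0,-0.02,0,0,0],[0,0,-0.04,0,0,0],[0,0,-0.055,0,0,0],[0,0,-0.07,0,0,0],[0,0,-0.08,0,0,0],[0,0,-0.08,0,0,0]],
  ],
)

```text
time_s: 7.2
ee_pos: [0.5517, -0.0254, 0.0414]
orientation: [-3.141, -0.0, 1.571]
ft_force: [0.3, -0.1, -1.5]
gripper_width: 0.0613
finger_force: 25.0
```

Request:
servo_tool(
  increments=[
    [[0,0,-0.01,0,0,0],[0,0,-0.019,0,0,0],[0,0,-0.0215,0,0,0],[0,0,-0.0215,0,0,0],[0,0,-0.0215,0,0,0]],
  ],
)

```text
time_s: 7.82
ee_pos: [0.5523, -0.0254, 0.0207]
orientation: [3.141, -0.0, 1.571]
ft_force: [0.3, -0.2, -2.0]
gripper_width: 0.0617
finger_force: 25.0
```

Request:
servo_tool(
  increments=[
    [[0,0,0,0,0,0],[0,0,0,0,0,0],[0,0,0,0,0,0],[0,0,0.02,0,0,0],[0,0,0.07,0,0,0],[0,0,0.12,0,0,0],[0.01,-0.04,0.15,0,0,0],[0.03,-0.09,0.15,0,0,0],[0.05,-0.14,0.15,0,0,0],[0.069,-0.175,0.15,0,0,0],[0.069,-0.178,0.15,0,0,0],[0.069,-0.178,0.15,0,0,0],[0.069,-0.178,0.15,0,0,0]],
  ],
  hand=0.087,
)

```text
time_s: 9.45
ee_pos: [0.6211, -0.2019, 0.1714]
orientation: [3.141, -0.0, 1.573]
ft_force: [-0.3, -0.5, -0.5]
gripper_width: 0.087
finger_force: 0.0
```

Run:
```python
from h import *
W=robot.read_camera("wrist");T=robot.read_camera("top");s=robot.read_state();print(s["ee_pos"],s["orientation"],s["time_s"])
u,v=proj(W,np.array((.621,-.2035,.014)));print(u,v)
e=blob(W,u,v,60,sat=70,vmin=70);print(e,ray(W,*e[0],.014))
t=cv2.resize(T["pixels"][201:261,321:381],None,fx=6,fy=6,interpolation=cv2.INTER_CUBIC)
w=cv2.resize(W["pixels"],None,fx=.6,fy=.75)
cv2.imwrite("pics/w4.png",np.hstack([t,w])[...,::-1])
```

```text
[ 0.62109714 -0.20222384  0.17116961] [3.14105926e+00 4.84760082e-05 1.57241000e+00] 9.55
316.3641531314317 222.64522358391167
((316.43603515625, 223.09640502929688), (66.75519561767578, 68.18321990966797), 92.54010772705078) [ 0.62106524 -0.20391919  0.014     ]
```

View pics/w4.png

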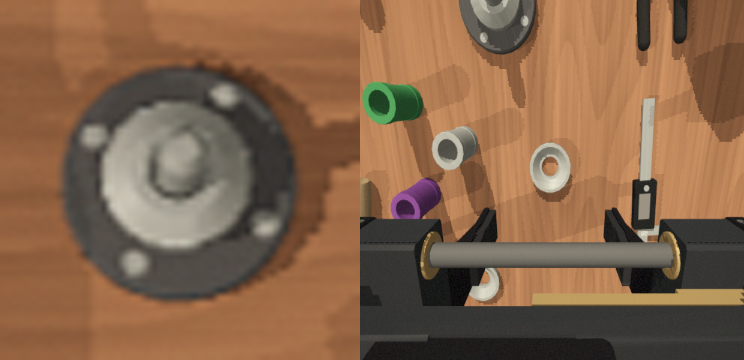

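The first washer sits concentric on the shoulder (left crop). The dish washer is at wrist (316,223), world (0.621,-0.204), right under the tool.

Request:
servo_tool(
  increments=[
    [[0,0,-0.05,0,0,0],[0,0,-0.1,0,0,0],[0,0,-0.13,0,0,0],[0,0,-0.15,0,0,0],[0,0,-0.16,0,0,0],[0,0,-0.1625,0,0,0],[0,0,-0.1625,0,0,0],[0,0,-0.1625,0,0,0]],
  ],
)

```text
time_s: 10.55
ee_pos: [0.6217, -0.2036, 0.009]
orientation: [3.14, 0.0, 1.571]
ft_force: [0.1, 1.1, -0.2]
gripper_width: 0.0867
finger_force: 0.0
```

Request:
servo_tool(
  increments=[
    [[0,0,0,0,0,0],[0,0,0,0,0,0],[0,0,0,0,0,0],[0,0,0,0,0,0],[0,0,0,0,0,0]],
  ],
  hand=0.05,
)

```text
time_s: 11.18
ee_pos: [0.6211, -0.2034, 0.0081]
orientation: [3.142, 0.0, 1.571]
ft_force: [-0.0, 0.1, 0.6]
gripper_width: 0.0621
finger_force: 25.0
```

Request:
servo_tool(
  increments=[
    [[0,0,0.04,0,0,0],[0,0,0.09,0,0,0],[-0.01,0.025,0.11,0,0,0],[-0.026,0.07,0.11,0,0,0],[-0.045,0.12,0.11,0,0,0],[-0.06,0.16,0.11,0,0,0],[-0.069,0.178,0.11,0,0,0],[-0.069,0.178,0.11,0,0,0],[-0.069,0.178,0.11,0,0,0],[-0.069,0.178,0.11,0,0,0],[-0.069,0.178,0.095,0,0,0],[-0.069,0.178,0.08,0,0,0],[-0.069,0.178,0.065,0,0,0],[-0.069,0.178,0.05,0,0,0],[-0.069,0.178,0.05,0,0,0]],
  ],
)

```text
time_s: 13.05
ee_pos: [0.5511, -0.0253, 0.0565]
orientation: [-3.139, -0.001, 1.571]
ft_force: [0.8, 0.1, -1.5]
gripper_width: 0.0618
finger_force: 25.0
```

Request:
servo_tool(
  increments=[
    [[0,0,-0.008,0,0,0],[0,0,-0.015,0,0,0],[0,0,-0.0175,0,0,0],[0,0,-0.0175,0,0,0],[0,0,-0.0175,0,0,0]],
  ],
)

```text
time_s: 13.68
ee_pos: [0.5522, -0.0254, 0.0408]
orientation: [3.141, 0.0, 1.571]
ft_force: [-0.3, 0.3, -1.1]
gripper_width: 0.0617
finger_force: 25.0
```

Request:
servo_tool(
  increments=[
    [[0,0,0,0,0,0],[0,0,0,0,0,0],[0,0,0,0,0,0],[0,0,0.02,0,0,0],[0,0,0.07,0,0,0],[0,0,0.11,0,0,0],[-0.01,0.04,0.13,0,0,0],[-0.025,0.09,0.13,0,0,0],[-0.04,0.14,0.13,0,0,0],[-0.055,0.19,0.13,0,0,0],[-0.065,0.225,0.13,0,0,0],[-0.0675,0.2355,0.13,0,0,0],[-0.0675,0.2355,0.13,0,0,0],[-0.0675,0.2355,0.13,0,0,0]],
  ],
  hand=0.087,
)

```text
time_s: 15.42
ee_pos: [0.4853, 0.2085, 0.1707]
orientation: [3.141, 0.001, 1.569]
ft_force: [0.7, 0.9, 0.1]
gripper_width: 0.0871
finger_force: 0.0
```

Run:
```python
from h import *
W=robot.read_camera("wrist");T=robot.read_camera("top");S=robot.read_camera("scene");s=robot.read_state();print(s["ee_pos"],s["orientation"],s["time_s"])
u,v=proj(W,np.array((.4845,.21,.006)));print(u,v)
e=blob(W,u,v,60,sat=70,vmin=70);print(e,ray(W,*e[0],.006))
f=lambda im:cv2.resize(im,(380,380),interpolation=cv2.INTER_CUBIC)
cv2.imwrite("pics/w5.png",np.hstack([f(T["pixels"][201:261,321:381]),f(S["pixels"][235:295,278:338])])[...,::-1])
```

```text
[0.48506475 0.20891654 0.17056058] [-3.14157819e+00  2.83729130e-04  1.56886388e+00] 15.575
315.72282499358914 217.2668697003824
((315.60711669921875, 217.30490112304688), (65.62309265136719, 67.00719451904297), 95.2247314453125) [0.4843935  0.20996444 0.006     ]
```

View pics/w5.png

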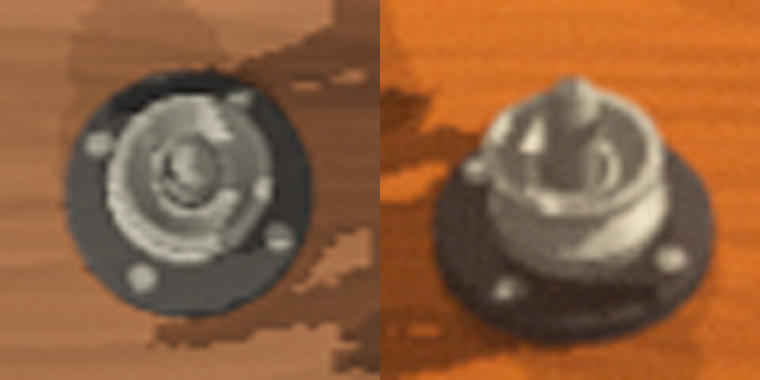

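Second washer is seated dish-up, level, around the post (left crop (190,165), right crop (575,140)). The third, at (0.4844,0.210), lies right under the tool.

Request:
servo_tool(
  increments=[
    [[0,0,-0.05,0,0,0],[0,0,-0.1,0,0,0],[0,0,-0.13,0,0,0],[0,0,-0.15,0,0,0],[0,0,-0.162,0,0,0],[0,0,-0.1675,0,0,0],[0,0,-0.1675,0,0,0],[0,0,-0.1675,0,0,0]],
  ],
)

```text
time_s: 16.58
ee_pos: [0.4852, 0.2103, 0.0039]
orientation: [3.14, -0.0, 1.571]
ft_force: [0.4, 0.4, -0.4]
gripper_width: 0.0868
finger_force: 0.0
```

Request:
servo_tool(
  increments=[
    [[0,0,0,0,0,0],[0,0,0,0,0,0],[0,0,0,0,0,0],[0,0,0,0,0,0],[0,0,0,0,0,0]],
  ],
  hand=0.05,
)

```text
time_s: 17.2
ee_pos: [0.4846, 0.2101, 0.0031]
orientation: [3.141, -0.0, 1.571]
ft_force: [-0.7, -0.3, 0.9]
gripper_width: 0.0614
finger_force: 25.0
```

Request:
servo_tool(
  increments=[
    [[0,0,0.04,0,0,0],[0,0,0.09,0,0,0],[0.01,-0.03,0.115,0,0,0],[0.025,-0.085,0.115,0,0,0],[0.04,-0.135,0.115,0,0,0],[0.053,-0.185,0.115,0,0,0],[0.063,-0.22,0.115,0,0,0],[0.0675,-0.2355,0.115,0,0,0],[0.0675,-0.2355,0.115,0,0,0],[0.0675,-0.2355,0.115,0,0,0],[0.0675,-0.2355,0.115,0,0,0],[0.0675,-0.2355,0.1,0,0,0],[0.0675,-0.2355,0.085,0,0,0],[0.0675,-0.2355,0.07,0,0,0],[0.0675,-0.2355,0.06,0,0,0],[0.0675,-0.2355,0.06,0,0,0]],
  ],
)

```text
time_s: 19.2
ee_pos: [0.5515, -0.0253, 0.0621]
orientation: [-3.14, -0.0, 1.571]
ft_force: [-0.2, 0.1, -1.2]
gripper_width: 0.0612
finger_force: 25.0
```

Request:
servo_tool(
  increments=[
    [[0,0,-0.007,0,0,0],[0,0,-0.012,0,0,0],[0,0,-0.0135,0,0,0],[0,0,-0.0135,0,0,0],[0,0,-0.0135,0,0,0]],
  ],
)

```text
time_s: 19.82
ee_pos: [0.5523, -0.0254, 0.0498]
orientation: [3.141, 0.0, 1.571]
ft_force: [-0.6, -0.3, -0.4]
gripper_width: 0.061
finger_force: 25.0
```

Request:
servo_tool(
  increments=[
    [[0,0,0,0,0,0],[0,0,0,0,0,0],[0,0,0,0,0,0],[0,0,0.02,0,0,0],[0,0,0.07,0,0,0],[0,0,0.12,0,0,0],[-0.015,-0.03,0.15,0,0,0],[-0.03,-0.07,0.15,0,0,0],[-0.05,-0.11,0.15,0,0,0],[-0.065,-0.14,0.15,0,0,0],[-0.065,-0.1455,0.15,0,0,0],[-0.065,-0.1455,0.15,0,0,0],[-0.065,-0.1455,0.15,0,0,0]],
  ],
  hand=0.087,
)

```text
time_s: 21.45
ee_pos: [0.4877, -0.1694, 0.2]
orientation: [3.141, -0.0, 1.573]
ft_force: [0.3, 1.2, 0.1]
gripper_width: 0.0863
finger_force: 0.0
```

Run:
```python
from h import *
W=robot.read_camera("wrist");T=robot.read_camera("top");S=robot.read_camera("scene");s=robot.read_state();print(s["ee_pos"],s["orientation"],s["time_s"])
u,v=proj(W,np.array((.487,-.171,.06)));print(u,v)
e=blob(W,u,v,70,sat=70,vmin=70);print(e)
f=lambda im:cv2.resize(im,(240,240),interpolation=cv2.INTER_CUBIC)
w=W["pixels"][0:400,80:540].copy();w=cv2.resize(w,(552,480))
cv2.imwrite("pics/w6.png",np.hstack([np.vstack([f(T["pixels"][201:261,321:381]),f(S["pixels"][225:285,278:338])]),w])[...,::-1])
```

```text
[ 0.48750405 -0.16991328  0.19966359] [ 3.14134646e+00 -2.71764218e-04  1.57250660e+00] 21.6
315.61451859065073 227.49043995582798
((320.761962890625, 227.0474853515625), (46.417842864990234, 57.43927764892578), 177.82749938964844)
```

View pics/w6.png

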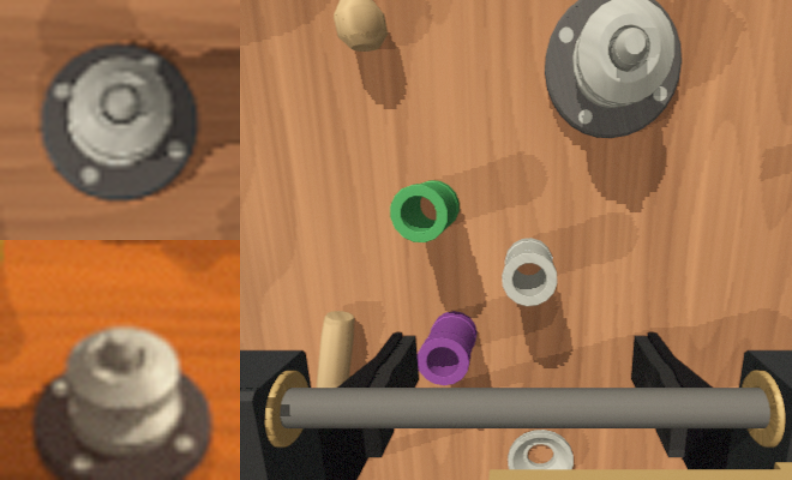

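The third washer is seated level on the stack (left crops). The sleeve's top ring is centred near wrist (321,231), with green and purple clear of the finger lanes.

Run:
```python
from h import *
W=robot.read_camera("wrist");print(robot.read_state()["ee_pos"])
h=cv2.cvtColor(W["pixels"],cv2.COLOR_RGB2HSV)
m=((h[...,1]<70)&(h[...,2]>70)).astype(np.uint8)[190:270,285:357]
ys,xs=np.nonzero(m);b=ys.max()+190.5
r=m[38:50];x0=[np.nonzero(q)[0].min() for q in r];x1=[np.nonzero(q)[0].max() for q in r]
print(b,np.mean(x0)+285,np.mean(x1)+285)
uc=(np.mean(x0)+np.mean(x1))/2+285
p=ray(W,uc,b,.06);print("bottom edge",p,"centre y",p[1]+.020)
print(ray(W,320.8,230.8,.06))
```

```text
[ 0.48738701 -0.17009179  0.19960332]
254.5 299.0833333333333 343.6666666666667
bottom edge [ 0.49167231 -0.19580004  0.06      ] centre y -0.1758000433191278
[ 0.49108316 -0.17432638  0.06      ]
```

Request:
servo_tool(
  increments=[
    [[0.0044,-0.004,0,0,0,0],[0.0044,-0.004,-0.03,0,0,0],[0.0044,-0.004,-0.08,0,0,0],[0.0044,-0.004,-0.12,0,0,0],[0.0044,-0.004,-0.15,0,0,0],[0.0044,-0.004,-0.175,0,0,0],[0.0044,-0.004,-0.187,0,0,0],[0.0044,-0.004,-0.187,0,0,0],[0.0044,-0.004,-0.187,0,0,0]],
  ],
  hand=0.066,
)

```text
time_s: 22.78
ee_pos: [0.4923, -0.1751, 0.0135]
orientation: [3.14, 0.001, 1.571]
ft_force: [0.7, -0.1, 0.7]
gripper_width: 0.0661
finger_force: 0.0
```

Request:
servo_tool(
  increments=[
    [[0,0,0,0,0,0],[0,0,0,0,0,0],[0,0,0,0,0,0],[0,0,0,0,0,0],[0,0,0,0,0,0]],
  ],
  hand=0.03,
)

```text
time_s: 23.4
ee_pos: [0.4915, -0.175, 0.0128]
orientation: [3.141, 0.0, 1.571]
ft_force: [-0.9, 0.1, 2.6]
gripper_width: 0.0405
finger_force: 25.0
```

Run:
```python
from h import *
W=robot.read_camera("wrist");s=robot.read_state();print(s["ee_pos"],s["gripper_width"])
h=cv2.cvtColor(W["pixels"],cv2.COLOR_RGB2HSV)
u,v=proj(W,np.array([.4914,-.155,.06]));print(u,v)
m=((h[...,1]<70)&(h[...,2]>70));print([ (i,int(m[i,int(u)-5:int(u)+5].sum())) for i in range(int(v)-25,int(v)+25,3)])
for y in(-.165,-.16,-.155,-.15):print(y,proj(W,np.array([.4914,y,.06])))
cv2.imwrite("pics/w7.png",W["pixels"][...,::-1])
```

```text
[ 0.49157818 -0.17496661  0.01275996] 0.04012874665154335
315.1609023016461 303.921583874211
[(278, 10), (281, 10), (284, 10), (287, 10), (290, 10), (293, 10), (296, 10), (299, 10), (302, 10), (305, 10), (308, 10), (311, 10), (314, 10), (317, 10), (320, 10), (323, 10), (326, 10)]
-0.165 [315.22019916 329.44367172]
-0.16 [315.19087715 316.82312165]
-0.155 [315.1609023  303.92158387]
-0.15 [315.13025257 290.72956874]
```

View pics/w7.png

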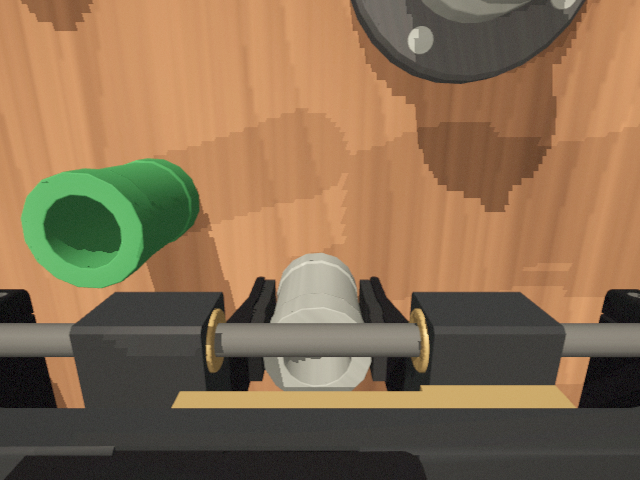

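The sleeve is gripped upright. Its foot edge at (316,253) puts its axis at y=-0.175, matching the TCP. Next: carry it over the post and lower it.

Request:
servo_tool(
  increments=[
    [[0,0,0.03,0,0,0],[0,0,0.07,0,0,0],[0,0,0.1,0,0,0],[0.01,0.025,0.105,0,0,0],[0.025,0.06,0.105,0,0,0],[0.04,0.1,0.105,0,0,0],[0.053,0.13,0.105,0,0,0],[0.0605,0.1495,0.105,0,0,0],[0.0605,0.1495,0.105,0,0,0],[0.0605,0.1495,0.105,0,0,0],[0.0605,0.1495,0.105,0,0,0],[0.0605,0.1495,0.105,0,0,0]],
  ],
)

```text
time_s: 24.95
ee_pos: [0.5519, -0.0262, 0.1175]
orientation: [3.142, 0.0, 1.57]
ft_force: [-0.1, 0.1, -1.9]
gripper_width: 0.0405
finger_force: 25.0
```

Request:
servo_tool(
  increments=[
    [[0,0,-0.01,0,0,0],[0,0,-0.02,0,0,0],[0,0,-0.028,0,0,0],[0,0,-0.034,0,0,0],[0,0,-0.034,0,0,0],[0,0,-0.034,0,0,0]],
  ],
)

```text
time_s: 25.7
ee_pos: [0.5522, -0.0253, 0.0838]
orientation: [3.141, -0.0, 1.571]
ft_force: [-0.2, 0.3, -1.7]
gripper_width: 0.04
finger_force: 25.0
```

Request:
servo_tool(
  increments=[
    [[0,0,-0.005,0,0,0],[0,0,-0.009,0,0,0],[0,0,-0.0105,0,0,0],[0,0,-0.0105,0,0,0],[0,0,-0.0105,0,0,0]],
  ],
)

```text
time_s: 26.32
ee_pos: [0.5521, -0.0254, 0.0731]
orientation: [3.141, -0.0, 1.571]
ft_force: [0.1, 0.0, -1.3]
gripper_width: 0.0403
finger_force: 25.0
```

Request:
servo_tool(
  increments=[
    [[0,0,0,0,0,0],[0,0,0,0,0,0],[0,0,0,0,0,0],[0,0,0,0,0,0],[0,0,0.02,0,0,0],[0,0,0.06,0,0,0],[0,0,0.1,0,0,0],[0,-0.05,0.13,0,0,0],[0,-0.1,0.13,0,0,0],[0,-0.15,0.13,0,0,0],[0,-0.15,0.13,0,0,0],[0,-0.15,0.13,0,0,0]],
  ],
  hand=0.08,
)

```text
time_s: 27.82
ee_pos: [0.5523, -0.1746, 0.2041]
orientation: [3.14, -0.0, 1.571]
ft_force: [-0.0, 0.5, 0.4]
gripper_width: 0.0799
finger_force: 0.0
```

Run:
```python
from h import *
W=robot.read_camera("wrist");T=robot.read_camera("top");S=robot.read_camera("scene");print(robot.read_state()["time_s"])
print(proj(T,np.array([.552,-.0255,.12])),proj(T,np.array([.552,-.0255,.012])))
f=lambda im:cv2.resize(im,(390,585),interpolation=cv2.INTER_CUBIC)
cv2.imwrite("pics/w8.png",np.hstack([f(T["pixels"][181:271,321:381]),f(S["pixels"][205:295,278:338])])[...,::-1])
```

```text
27.975
[351.28607565 221.05319911] [349.76143795 230.46528532]
```

View pics/w8.png

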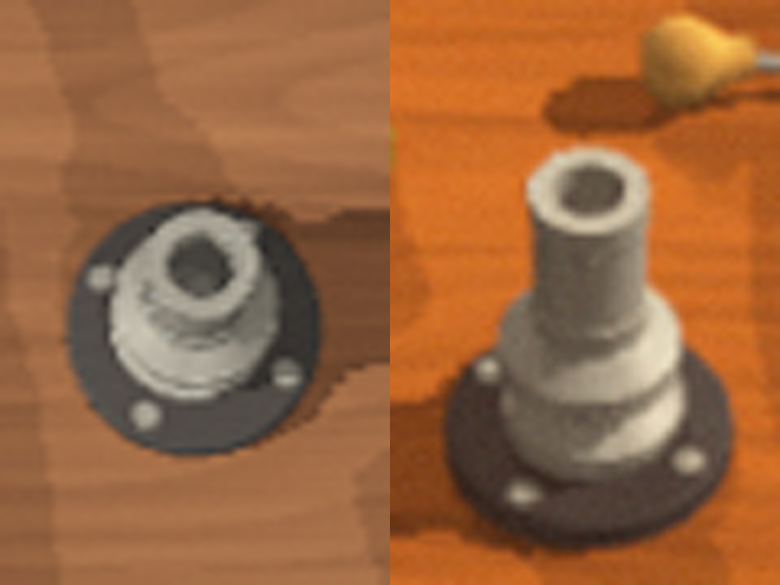

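The sleeve stands square on the stack (right crop, top ring at (590,190)), and the arm is clear.

```bash
python3 -c "from station import robot;print(robot.job_done())"
```

```text
the job is handed in; nothing more can be done
None
```

The job is handed in: three washers are stacked rim down, rim up and rim down on the arbor, with the sleeve standing square on top. The spare washer was never handled and no other bench item was handled, at about 28 s of the 72 s allowed; the hand-in returned no verdict.

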